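Close and torque-lock the lid of an RF test fixture

ROBOT

A 6-joint arm with a two-finger parallel gripper is mounted at the origin on the work surface. World frame = base frame: x ahead of the robot, y to its left, z up, the work surface at z = 0. Lengths are in m, angles in degrees, forces in N, time in s.
With the tool pointing down it reaches from about 0.4 to 0.825 m from the base axis. Payload 7 kg.
Tool frame: the origin (TCP) lies on the centre line of the jaws, within the pads' length; the fingertips stand 22 mm ahead of it and the grasp point (between the pads) lies 3 mm ahead of it; z points along the fingers, y is the line along which they close (so a half turn about z gives the same grasp; the last joint's range is limited). The gripper opens to 88 mm and grips with 3 to 60 N. Pads are 19 mm wide; open, the fingers measure 130 mm over their backs; the gripper's body (78 mm by 193 mm) begins 47 mm behind the grasp point.
Start: joints at [-59.41, 20.546, 0.682, 0, -70.136, -16.507], TCP at [0.164, -0.655, 0.249] pointing down, gripper open.
Joint ranges: [-176.03, 176.03], [-82.01, 121.73], [-58.28, 71.71], [-173.87, 95.51], [-174.79, -0.11], [-173.66, 173.66]. Speed limits (degrees/s): [136.94, 136.94, 172.46, 180, 180, 180].

INTERFACE

Orientations are given as [roll, pitch, yaw] about the fixed x, y, z axes, in that order (R = Rz(yaw) Ry(pitch) Rx(roll)).
In Python, from plant import get_state, cams, r gives the robot as it stands.
- The arm moves only by the tool apply_moves, never from a script. Its argument "targets" is a list of rows, each an object with "dp": the shift along the world's x, y, z in m, a list of three; "yaw": the turn about the world's z in degrees. In form: [{"dp": [x, y, z], "yaw": yaw}, ...]. A call has 1 to 20 rows; each row is the pose to reach, as a shift and turn from the pose commanded when the call began; what a row does not reach only later rows make up. A row lasts 1/12 s, in which the tool goes at most 41.7 mm and 7.16 degrees, less where a joint would pass 70% of its speed; a pose out of reach is approached as far as the arm can. A call with a gripper value outside its range is refused whole. "grip" is the gripper command: -1 is fully open, 1 is shut, values between are in proportion, set as the call begins (left out, the last holds). The fingers move at their own pace and stop on an object; "squeeze" is the grip in N (left out, the last holds). Time passes only in rows, so rows that repeat a pose let the fingers close. It gives the time, the measured TCP pose, the force, the opening and the grip force at its end, in the units of the state.
- get_state(): the state, without advancing time (a new reading comes with each control period).
- cams.capture(name): name is "scene" or "side" or "wrist"; returns a dict with "image" (420x560x3 uint8, red, green, blue), "range_z" (420x560 float32, m along the optical axis (not along the pixel's ray), 0 where there is no reading), "fx", "fy", "cx", "cy" (pixels), "R" (3x3) and "t" (3): a world point X has camera coordinates R X + t; the wrist camera has in their place "T_tool_cam" (4x4, takes a point from camera to tool coordinates, whose origin is the TCP and whose axes are the flange's). Camera axes: x right, y down, z forward; pixel columns grow to the right and rows downward; lengths in m; the calibration is good to about 2 mm. A picture is of the moment at which its call begins: read the wrist's pose just before it.
- r.close_job(): hands the job in; it is judged then, once.
The state is a dict: "time_s": time; "joints": joint angles; "qd": joint speeds; "joint_torque": joint torques, N m; "tcp_pos": TCP position; "eef_rot": TCP orientation; "contact_force": force on the tool from outside, world axes, zero at the start; "moment": the same for the moment, N m; "gripper_width": finger opening in m; "gripper_force": force on a finger pad.
Only numpy, scipy, OpenCV 4.12 (cv2) and the standard library are available. Lean on these libraries where they do the work, as an engineer would, in place of code of your own. Each camera call takes 0.05 s, during which the arm holds its last target. There are 200 camera calls.

TASK

A board is waiting in the clamshell test fixture: close the lid and lock it ready for the measurement. Line the red cross bar up with the lid's slot, swing the lid down so that the bar comes up through the slot, then turn the bar clockwise a quarter turn to lock the lid down, stopping at the first click of its torque clutch and never going on to a second one. Leave everything else on the bench where it is.

Things in the scene. Friction and masses are not known exactly. Their poses are not given: they have to be found in the camera images.
- fixture: Base of the clamshell test fixture, fixed to the bench: blue housing with aluminium top, 190 mm along its own x, 260 mm along its y, 60 mm high. Origin: centre of the underside, z up. The lid's hinge runs along x at y = +112 mm, 82 mm up; the locking stud stands at x = 0, y = -75 mm. The board lies in a white nest at y = +30 mm.
- lid (a joint): Angle of the lid: 0 fully home (its top face flat, 86 mm over the bench), 1.57 upright, 2.05 fully open; starts at 1.65 to 1.95. A friction hinge keeps the lid (0.5 kg) at any angle; its free edge moves with 1 to 6 N. Let go when down, it rests at 0.02 on two spring plungers under the free edge until the bar draws it down: 0.005 when locked. On a bar lying across the slot it stops at 0.2.
- lid_hinge (a point): Middle of the lid's hinge axis, which runs along the fixture's x. The point's axes turn with the lid; with the lid home they are the fixture's axes.
- lid_edge (a point): Middle of the lid's free edge on its outer face (the top face when closed), 240 mm from the hinge axis along the lid's -y and 4 mm out along its z. Axes as the lid's: x along the hinge, y from the free edge to the hinge, z out of the outer face. The lid is an aluminium plate 8 mm thick and 170 mm wide (x).
- lid_slot (a point): Centre of the lid's slot at its outer face, 53 mm from the free edge; axes as the lid's. The slot is 100 mm long along x and 22 mm wide. Beside it two steel cam ramps rise to seats 5 mm above the plate, all within 50 mm of this point; the plate is flat at 55 to 85 mm either side along x and towards the free edge there.
- stud (a point): Centre of the top of the stud's black collar (60 mm across, 16 mm high, top 76 mm over the bench), fixed to the base, axes as the fixture's. A 13 mm steel post rises from it along the turning axis to the red cross bar.
- wing_top (a point): Centre of the top of the red cross bar (the T-head), on the stud's axis, 113 mm over the bench; x along the bar, z up. The bar is 90 mm long, 13 mm wide, 94 to 112 mm over the bench, with rounded shoes under its ends down to 92 mm. It turns about z (0.06 N m of friction) and stays where left. It fits the slot when along the fixture's x within 0.08 rad; it starts 0.25 to 1.45 rad clockwise of that.
- wing (a joint): Slip of the bar's torque clutch: 0 at first, +0.3 rad per click clockwise. With the lid down, the bar turned clockwise from the slot climbs the ramps for 55 degrees (up to 0.3 N m) and meets a firm stop at 55 to 90, it varies. Pushed on, the clutch gives at 0.4 to 0.6 N m: it clicks, the bar jumps 17 degrees and the force is gone. The other way there is a stop at least 25 degrees past the slot.
- board: Green circuit board with metal cans, 88 x 78 mm and 10 mm high, loose in the nest under the lid's window; origin at the centre of its underside. Leave it there.
- multimeter: Orange hand-held multimeter, 190 x 90 x 40 mm, lying on the bench; origin at the centre of its underside. A bystander.
- mouse: Black computer mouse, 105 x 60 x 33 mm; origin at the centre of its underside. A bystander.
- torque_wrench: Small connector wrench with blue handle, 176 mm long, 16 mm high, lying on the bench; origin near its middle, at the underside. A bystander.
- screwdriver: Screwdriver lying on the bench; origin at its underside. A bystander.

How it is judged:
By the outcome, as a careful person would: the job done as asked, in the order asked, and still so for the second after the job is handed in, with the robot touching nothing.
It also fails if it takes over 72 s, if anything falls off the work surface, if the arm or the gripper's body presses on something with over 40 N, if the wrist force passes 120 N, or if a joint passes its speed limit or range.

## Working session

There is one attempt and no reset: what is moved stays moved. The work goes in short steps, Python scripts to look and compute and a tool call to move; the robot and the scene stay as the last step left them, time stands still between calls to the robot, and variables do not carry over. Pictures are saved under pics/ and viewed, at most 10 in all, crops included, and the job is handed in when it is done.

Besides the shell and the picture viewer there is one more tool, called after "Emit:" as name(argument=value, ...), one argument or row to a line, values as JSON. apply_moves: Moves the arm, as the interface text tells. Its arguments: {"type":"object","properties":{"targets":{"type":"array","items":{"type":"object","properties":{"dp":{"type":"array","items":{"type":"number"}},"yaw":{"type":"number"}}}},"grip":{"type":"number"},"squeeze":{"type":"number"}},"required":["targets"]}

```bash
mkdir -p pics; python3 - <<'E'
from plant import get_state,cams,r
import cv2,numpy as np
print(get_state())
ims=[]
for n in("scene","side"):
    c=cams.capture(n); np.savez(n+'.npz',**c); cv2.imwrite(f'pics/{n}0.png',c['image'][:,:,::-1]); print(n,c['R'],c['t'],c['fx'],c['cx'],c['cy'])
c=cams.capture("wrist"); np.savez('wrist.npz',**c); print(c['T_tool_cam'])
E
```

```text
{'time_s': 0.0, 'joints': array([-5.94091564e+01,  2.05923950e+01,  6.33869358e-01, -2.19827169e-02,
       -7.01351594e+01, -1.65063353e+01]), 'qd': array([-0.04238864, -0.00841259,  0.04479735,  0.05180855, -0.11064817,
       -0.04574238]), 'joint_torque': array([-8.65404490e-04, -5.82717061e+01,  2.93041921e+01,  6.99676797e+00,
        6.67884975e-03, -1.17167656e-04]), 'tcp_pos': array([ 0.16413422, -0.65427306,  0.24760669]), 'eef_rot': array([ 1.79904304e+02, -6.80737625e-03, -1.65922973e+02]), 'contact_force': array([ 0.16269931, -1.32043114, -0.18916335]), 'moment': array([0.04085918, 0.01835297, 0.00112245]), 'gripper_force': 0.0, 'gripper_width': 0.0876544775299436}
scene [[-0.65195341  0.75823322 -0.00625647]
 [ 0.46427402  0.39264702 -0.79390047]
 [-0.59950512 -0.52049083 -0.60801555]] [ 0.34659025 -0.18212469  1.51814705] 447.7903371422783 272.60291410637586 212.53578616203254
side [[-0.60381107  0.79685932  0.02067406]
 [ 0.5429537   0.43012919 -0.72124209]
 [-0.583621   -0.42426891 -0.69237448]] [ 0.3402863  -0.21627019  1.43589878] 430.62806004995434 283.1190124481951 209.32884649678525
[[-5.16903186e-05 -9.64513430e-01 -2.64033787e-01  7.07877459e-02]
 [ 9.99999924e-01 -1.51745622e-04  3.58554021e-04 -4.75391411e-04]
 [-3.85896140e-04 -2.64033748e-01  9.64513365e-01 -1.35095911e-01]
 [ 0.00000000e+00  0.00000000e+00  0.00000000e+00  1.00000000e+00]]
```

View pics/scene0.png

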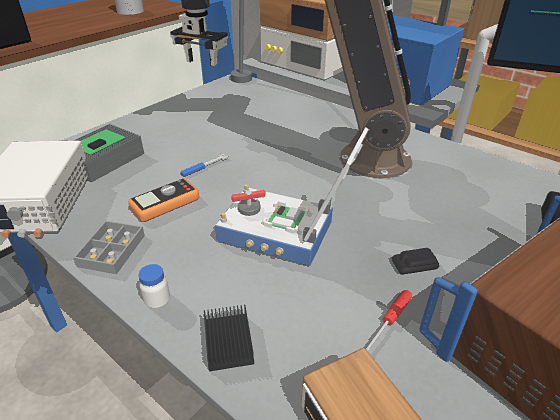

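View pics/side0.png

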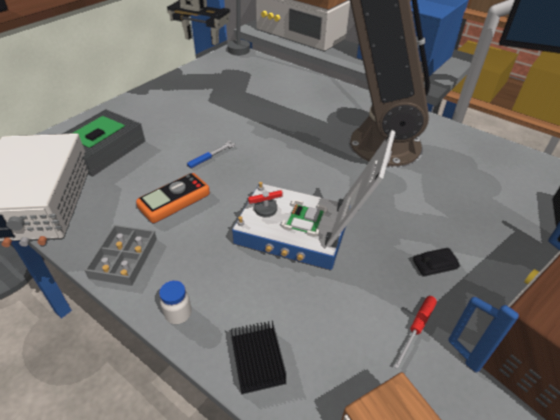

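The scene view shows the fixture around px (275,225), with the lid open and leaning towards the robot's base and the red bar at (249,195). The side view shows the bar at (265,197).

```bash
cat > h.py <<'E'
import numpy as np,cv2
from scipy.spatial.transform import Rotation as Ro
def pts(c,R=None,t=None):
    z=c['range_z'].astype(float); v,u=np.indices(z.shape)
    P=np.stack([(u-c['cx'])/c['fx']*z,(v-c['cy'])/c['fy']*z,z],-1)
    if R is None: R,t=c['R'],c['t']
    W=(P-t)@R
    W[z==0]=np.nan
    return W
def wristRt(c,s):
    Tt=np.eye(4); Tt[:3,:3]=Ro.from_euler('xyz',s['eef_rot'],degrees=True).as_matrix(); Tt[:3,3]=s['tcp_pos']
    M=np.linalg.inv(Tt@c['T_tool_cam']); return M[:3,:3],M[:3,3]
def masks(im):
    h=cv2.cvtColor(im,cv2.COLOR_RGB2HSV)
    red=((h[...,0]<8)|(h[...,0]>172))&(h[...,1]>150)&(h[...,2]>90)
    blue=(abs(h[...,0].astype(int)-108)<12)&(h[...,1]>130)
    return red,blue
def onplane(c,R,t,uv,z):
    uv=np.atleast_2d(uv); d=np.c_[(uv[:,0]-c['cx'])/c['fx'],(uv[:,1]-c['cy'])/c['fy'],np.ones(len(uv))]@R
    o=-R.T@t; return o+d*((z-o[2])/d[:,2])[:,None]
E
python3 - <<'E'
from h import *
for n,bx in(("scene",(200,340,150,275)),("side",(220,400,120,280))):
    c=np.load(n+'.npz'); W=pts(c); red,blue=masks(c['image'])
    b=np.zeros_like(red); b[bx[2]:bx[3],bx[0]:bx[1]]=1
    m=red&b&(W[...,2]>.08); print(n,m.sum(),'red zq',np.nanpercentile(W[m][:,2],[5,50,95]))
    uv=np.argwhere(red&b)[:,::-1].astype(float); P=onplane(c,c['R'],c['t'],uv,.108)
    rect=cv2.minAreaRect(P[:,:2].astype(np.float32)*1000); print(rect, cv2.boxPoints(rect))
    m=W[m]; m=m[m[:,2]>.106]; print('red top ctr',m.mean(0))
    mb=blue&b&(W[...,2]>.005)&(W[...,2]<.06); Q=W[mb]; print('blue',len(Q)); print(Q[Q[:,0].argmin()],Q[Q[:,0].argmax()],Q[Q[:,1].argmin()],Q[Q[:,1].argmax()])
    T=b&(abs(W[...,2]-.06)<.006); T=W[T]; r=cv2.minAreaRect(T[:,:2].astype(np.float32)*1000); print('top',len(T),r,cv2.boxPoints(r))
    L=b&(W[...,2]>.13)&(W[...,2]<.45); L=W[L]; print('lid',len(L)); 
    ct=L.mean(0); u,s,v=np.linalg.svd(L-ct,full_matrices=False); print(ct,s,v); print(L[L[:,2].argmax()])
E
```

```text
scene 166 red zq [0.10037339 0.10899827 0.11500776]
((541.3081665039062, -73.27995300292969), (28.4921817779541, 86.7886734008789), 56.35967254638672) [[ 497.289     -61.100777]
 [ 569.5433   -109.17976 ]
 [ 585.32733   -85.45913 ]
 [ 513.07306   -37.380142]]
red top ctr [ 0.54315363 -0.07329744  0.11130297]
blue 119
[0.39241715 0.0897798  0.03263181] [ 0.64455641 -0.09329843  0.05802279] [ 0.4193695  -0.41066675  0.0175408 ] [0.56567379 0.1466011  0.01564987]
top 3198 ((516.9982299804688, -4.5193328857421875), (194.94805908203125, 260.19024658203125), 18.439950942993164) [[ 383.37848   88.06407]
 [ 465.67938 -158.76688]
 [ 650.618    -97.10274]
 [ 568.3171   149.72821]]
lid 226
[0.53833976 0.16547061 0.20307743] [0.64944474 0.42610275 0.03698192] [[ 0.11613819  0.38991011  0.91349988]
 [ 0.93715973  0.26163614 -0.23082063]
 [-0.32900388  0.88290239 -0.3350221 ]]
[0.53980173 0.19069551 0.27590969]
side 180 red zq [0.10014147 0.10950716 0.1141899 ]
((542.9059448242188, -74.40039825439453), (23.250978469848633, 86.48594665527344), 56.360538482666016) [[ 500.46432   -60.123985]
 [ 572.46735  -108.03418 ]
 [ 585.34753   -88.67681 ]
 [ 513.34454   -40.766617]]
red top ctr [ 0.54360025 -0.07496496  0.11114161]
blue 1023
[0.48568013 0.1215737  0.05739405] [ 0.64618115 -0.09310553  0.02051944] [ 0.64438569 -0.09569276  0.05039142] [0.56154661 0.14683396 0.05221408]
top 3869 ((312.8647155761719, -38.36384582519531), (639.2374877929688, 283.3656921386719), 9.418365478515625) [[ -25.630798   49.10598 ]
 [  20.739807 -230.43988 ]
 [ 651.3602   -125.83367 ]
 [ 604.9896    153.71219 ]]
lid 1949
[0.41895882 0.13829277 0.22570492] [6.03263727 2.35580101 0.46016709] [[ 0.93914128  0.29292272  0.1794713 ]
 [ 0.26004637 -0.26480525 -0.92857636]
 [-0.22447617  0.91873525 -0.32486303]]
[0.39601579 0.15516794 0.31171968]
```

Emit:
apply_moves(
  targets=[
    {"dp":[0.01,0.015,0.01],"yaw":4},
    {"dp":[0.025,0.04,0.02],"yaw":11},
    {"dp":[0.045,0.07,0.03],"yaw":18},
    {"dp":[0.07,0.105,0.04],"yaw":25},
    {"dp":[0.09,0.14,0.05],"yaw":32},
    {"dp":[0.11,0.17,0.05],"yaw":39},
    {"dp":[0.135,0.205,0.05],"yaw":46},
    {"dp":[0.155,0.24,0.05],"yaw":53},
    {"dp":[0.18,0.275,0.05],"yaw":60},
    {"dp":[0.2,0.31,0.05],"yaw":67},
    {"dp":[0.225,0.345,0.05],"yaw":74},
    {"dp":[0.245,0.38,0.05],"yaw":81},
    {"dp":[0.27,0.415,0.05],"yaw":88},
    {"dp":[0.29,0.45,0.05],"yaw":95},
    {"dp":[0.315,0.485,0.05],"yaw":102},
    {"dp":[0.335,0.52,0.05],"yaw":109},
    {"dp":[0.355,0.55,0.05],"yaw":116},
    {"dp":[0.37,0.57,0.05],"yaw":123},
    {"dp":[0.377,0.58,0.05],"yaw":129},
    {"dp":[0.378,0.581,0.05],"yaw":132.3},
  ],
  grip=-1,
  squeeze=40,
)

```text
time_s: 1.82
tcp_pos: [0.5434, -0.0714, 0.2978]
eef_rot: [180.0, 0.0, -33.1]
contact_force: [-0.4, -0.3, 0.3]
gripper_width: 0.0875
gripper_force: 0.0
```

Emit:
apply_moves(
  targets=[
    {"dp":[0,0,0],"yaw":0},
    {"dp":[0,0,0],"yaw":0},
  ],
)

```text
time_s: 1.98
tcp_pos: [0.542, -0.0735, 0.2982]
eef_rot: [180.0, 0.0, -33.7]
contact_force: [-0.1, 0.1, -0.2]
gripper_width: 0.0878
gripper_force: 0.0
```

```bash
cat > look.py <<'E'
import sys; from h import *; from plant import get_state,cams
s=get_state(); c=cams.capture("wrist"); cv2.imwrite(f'pics/{sys.argv[1]}.png',c['image'][:,:,::-1])
print({k:np.round(s[k],4) for k in('time_s','tcp_pos','eef_rot','joints','contact_force','moment','gripper_width')})
R,t=wristRt(c,s); W=pts(c,R,t); red,blue=masks(c['image'])
red&=(W[...,2]>.085)
n,l,st,_=cv2.connectedComponentsWithStats(red.astype(np.uint8)); i=1+st[1:,4].argmax(); m=l==i
Q=W[m]; Q=Q[Q[:,2]>np.nanmedian(Q[:,2])-.004]; print('bar n',m.sum(),'z',np.nanmedian(Q[:,2]),cv2.minAreaRect(Q[:,:2].astype(np.float32)*1000),'px',st[i])
for zz in(.06,.086):
  T=(abs(W[...,2]-zz)<.006); n,l,st,_=cv2.connectedComponentsWithStats(T.astype(np.uint8)); i=1+st[1:,4].argmax(); T=W[l==i]
  r=cv2.minAreaRect(T[:,:2].astype(np.float32)*1000); print('plane',zz,len(T),np.median(T[:,2]),r,cv2.boxPoints(r).round().tolist())
E
python3 look.py w1
```

```text
{'time_s': np.float64(1.9833), 'tcp_pos': array([ 0.542 , -0.0735,  0.2982]), 'eef_rot': array([ 1.799746e+02,  3.210000e-02, -3.371870e+01]), 'joints': array([ 1.27949e+01,  6.79700e+00, -1.10243e+01, -6.10000e-03,
       -7.22192e+01,  4.34883e+01]), 'contact_force': array([-0.1343,  0.0765, -0.2134]), 'moment': array([-0.1145,  0.1844, -0.0484]), 'gripper_width': np.float64(0.0878)}
bar n 583 z 0.11149569712924082 ((560.4212646484375, -91.63218688964844), (11.454370498657227, 37.502235412597656), 56.784122467041016) px [280 144  14  44 583]
plane 0.06 24973 0.05955551950611133 ((514.8330078125, -6.94903564453125), (189.992919921875, 258.86004638671875), 18.6600399017334) [[383.0, 85.0], [466.0, -160.0], [646.0, -99.0], [563.0, 146.0]]
plane 0.086 804 0.08618111104105328 ((445.495849609375, 82.21536254882812), (92.63744354248047, 13.922840118408203), 22.102663040161133) [[400.0, 71.0], [405.0, 58.0], [491.0, 93.0], [486.0, 106.0]]
```

View pics/w1.png

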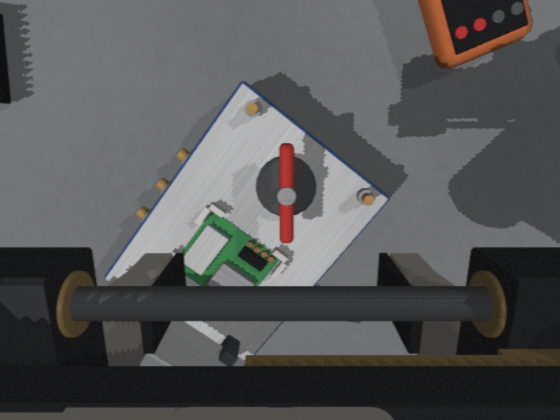

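The wrist view shows the bar upright in the picture, from (287,145) to (287,243), with its hub at (287,196). The board and one end of the lid lie below it.

```bash
python3 - <<'E'
from h import *; from plant import get_state,cams
s=get_state(); c=cams.capture("wrist");R,t=wristRt(c,s)
red,_=masks(c['image']); red[:120]=0; red[260:]=0
red[:, :250]=0; red[:,330:]=0
uv=np.argwhere(red)[:,::-1]; P=onplane(c,R,t,uv,.112)
r=cv2.minAreaRect(P[:,:2].astype(np.float32)*1000); print(r,cv2.boxPoints(r)); print(cv2.minAreaRect(uv.astype(np.float32)))
W=pts(c,R,t); k=abs(W[...,2]-.076)<.004; k[:140]=0;k[230:]=0;k[:,:250]=0;k[:,325:]=0
Q=W[k]; print('collar',len(Q),cv2.minEnclosingCircle(Q[:,:2].astype(np.float32)*1000))
E
```

```text
((540.2081909179688, -78.00023651123047), (11.972319602966309, 86.88375091552734), 56.15384292602539) [[ 500.79407   -58.77636 ]
 [ 572.9541   -107.16756 ]
 [ 579.6223    -97.22411 ]
 [ 507.46228   -48.832916]]
((286.0, 192.5), (97.0, 14.0), 90.0)
collar 1879 ((538.6822509765625, -77.77906799316406), 29.747451782226562)
```

Emit:
apply_moves(
  targets=[
    {"dp":[-0.0025,-0.0045,-0.02],"yaw":0},
    {"dp":[-0.0025,-0.0045,-0.05],"yaw":0},
    {"dp":[-0.0025,-0.0045,-0.08],"yaw":0},
    {"dp":[-0.0025,-0.0045,-0.11],"yaw":0},
    {"dp":[-0.0025,-0.0045,-0.14],"yaw":0},
    {"dp":[-0.0025,-0.0045,-0.16],"yaw":0},
    {"dp":[-0.0025,-0.0045,-0.175],"yaw":0},
    {"dp":[-0.0025,-0.0045,-0.179],"yaw":0},
    {"dp":[-0.0025,-0.0045,-0.179],"yaw":0},
    {"dp":[-0.0025,-0.0045,-0.179],"yaw":0},
  ],
)

```text
time_s: 2.92
tcp_pos: [0.5401, -0.0785, 0.1204]
eef_rot: [-180.0, -0.0, -33.7]
contact_force: [-0.2, 0.0, 1.0]
gripper_width: 0.0875
gripper_force: 0.0
```

Emit:
apply_moves(
  targets=[
    {"dp":[0,0,0],"yaw":0},
    {"dp":[0,0,0],"yaw":0},
    {"dp":[0,0,0],"yaw":0},
    {"dp":[0,0,0],"yaw":0},
    {"dp":[0,0,0],"yaw":0},
    {"dp":[0,0,0],"yaw":0},
    {"dp":[0,0,0],"yaw":0},
    {"dp":[0,0,0],"yaw":0},
    {"dp":[0,0,0],"yaw":0},
  ],
  grip=1,
  squeeze=25,
)

```text
time_s: 3.67
tcp_pos: [0.5397, -0.0782, 0.1195]
eef_rot: [180.0, 0.0, -33.6]
contact_force: [0.6, -0.7, 0.2]
gripper_width: 0.033
gripper_force: 0.0
```

Still closing; wait, then turn.

Emit:
apply_moves(
  targets=[
    {"dp":[0,0,0],"yaw":0},
    {"dp":[0,0,0],"yaw":0},
    {"dp":[0,0,0],"yaw":0},
    {"dp":[0,0,0],"yaw":0},
    {"dp":[0,0,0],"yaw":0},
    {"dp":[0,0,0],"yaw":0},
  ],
)

```text
time_s: 4.17
tcp_pos: [0.5399, -0.078, 0.1196]
eef_rot: [-180.0, -0.0, -33.6]
contact_force: [1.1, 1.5, -1.2]
gripper_width: 0.0124
gripper_force: 25.0
```

Emit:
apply_moves(
  targets=[
    {"dp":[0,0,0],"yaw":3},
    {"dp":[0,0,0],"yaw":7},
    {"dp":[0,0,0],"yaw":12},
    {"dp":[0,0,0],"yaw":17},
    {"dp":[0,0,0],"yaw":22},
    {"dp":[0,0,0],"yaw":27},
    {"dp":[0,0,0],"yaw":32},
    {"dp":[0,0,0],"yaw":37},
    {"dp":[0,0,0],"yaw":42},
    {"dp":[0,0,0],"yaw":47},
    {"dp":[0,0,0],"yaw":50},
    {"dp":[0,0,0],"yaw":52.3},
    {"dp":[0,0,0],"yaw":52.3},
    {"dp":[0,0,0],"yaw":52.3},
  ],
)

```text
time_s: 5.33
tcp_pos: [0.5402, -0.0771, 0.1196]
eef_rot: [-179.9, -0.1, 18.7]
contact_force: [1.6, 7.3, 0.0]
gripper_width: 0.0125
gripper_force: 25.0
```

Emit:
apply_moves(
  targets=[
    {"dp":[0,0,0],"yaw":0},
    {"dp":[0,0,0],"yaw":0},
    {"dp":[0,0,0],"yaw":0},
    {"dp":[0,0,0],"yaw":0},
    {"dp":[0,0,0],"yaw":0},
    {"dp":[0,0,0],"yaw":0},
    {"dp":[0,0,0.03],"yaw":0},
    {"dp":[0,0,0.06],"yaw":0},
    {"dp":[0,0,0.1],"yaw":0},
    {"dp":[0,0,0.14],"yaw":0},
    {"dp":[0,0,0.17],"yaw":0},
    {"dp":[0,0,0.18],"yaw":0},
    {"dp":[0,0,0.18],"yaw":0},
    {"dp":[0,0,0.18],"yaw":0},
  ],
  grip=-1,
)

```text
time_s: 6.5
tcp_pos: [0.5396, -0.0781, 0.2996]
eef_rot: [-180.0, -0.1, 18.7]
contact_force: [0.4, 0.2, -1.0]
gripper_width: 0.0873
gripper_force: 0.0
```

```bash
cat >> look.py <<'E'
rb,_=masks(c['image']); rb[:110]=0; rb[270:]=0; rb[:,:190]=0; rb[:,380:]=0
uv=np.argwhere(rb)[:,::-1]; P=onplane(c,R,t,uv,.112); print('barray',cv2.minAreaRect(P[:,:2].astype(np.float32)*1000))
E
python3 look.py w2; python3 - <<'E'
from h import *; from plant import cams
c=cams.capture("side"); np.savez('side1.npz',**c)
W=pts(c); o=np.array([.515,-.007]); a=np.deg2rad(18.6); F=(W[...,:2]-o)@np.array([[np.cos(a),-np.sin(a)],[np.sin(a),np.cos(a)]])
m=(W[...,2]>.12)&(abs(F[...,0])<.09)&(F[...,1]>.1)&(F[...,1]<.23)
y=F[...,1][m]-.112; z=W[...,2][m]-.082
th=np.arctan2(z,-y); rr=np.hypot(y,z); k=rr>.12; print(m.sum(),np.percentile(th[k],[5,25,50,75,95]),rr.max(),np.percentile(rr,99),np.percentile(W[...,2][m],99),np.percentile(F[...,1][m],[95,99,99.8]),np.percentile(F[...,0][m],[1,99]))
E
```

```text
{'time_s': np.float64(6.5), 'tcp_pos': array([ 0.5396, -0.0781,  0.2996]), 'eef_rot': array([-1.799819e+02, -5.080000e-02,  1.867040e+01]), 'joints': array([ 1.23416e+01,  6.53160e+00, -1.11504e+01, -2.47000e-02,
       -7.22695e+01,  9.63363e+01]), 'contact_force': array([ 0.3934,  0.2173, -0.9983]), 'moment': array([-0.0512,  0.1412,  0.0313]), 'gripper_width': np.float64(0.0873)}
bar n 566 z 0.11156336705835782 ((563.115234375, -69.00537109375), (37.699851989746094, 11.492128372192383), 18.869613647460938) px [273 144  14  44 566]
plane 0.06 34991 0.0595790363237629 ((515.8300170898438, -6.9221038818359375), (188.35430908203125, 259.1614074707031), 18.663040161132812) [[385.0, 86.0], [468.0, -160.0], [647.0, -100.0], [564.0, 146.0]]
plane 0.086 1866 0.08627304661044036 ((480.84796142578125, 93.4691162109375), (169.96212768554688, 15.29987907409668), 18.633554458618164) [[398.0, 74.0], [403.0, 59.0], [564.0, 113.0], [559.0, 128.0]]
barray ((539.8515625, -77.01800537109375), (87.18917846679688, 11.563772201538086), 18.34491729736328)
1734 [1.69108335 1.89617494 1.90102484 1.91399707 1.93495278] 0.542009593222323 0.5379213871886065 0.6168937968067489 [0.19545088 0.19837378 0.20029239] [-0.0830681   0.08674618]
```

View pics/w2.png

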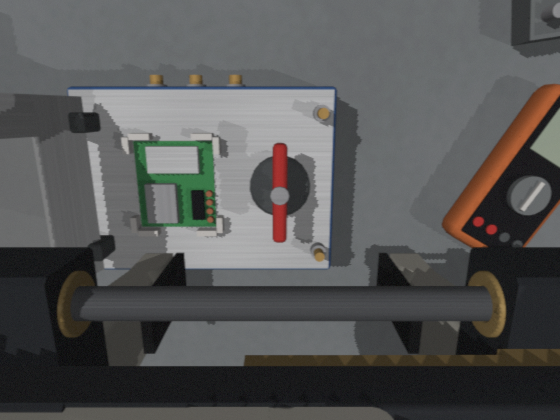

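The picture shows the bar at (280,143)-(280,242), square across the fixture. It measures 18.3 to 18.9° against the fixture's 18.66°, so it is aligned. Next I go behind the lid.

Emit:
apply_moves(
  targets=[
    {"dp":[0,0,0.02],"yaw":0},
    {"dp":[0,0,0.05],"yaw":0},
    {"dp":[0,0.01,0.08],"yaw":0},
    {"dp":[-0.003,0.03,0.085],"yaw":0},
    {"dp":[-0.007,0.06,0.085],"yaw":0},
    {"dp":[-0.011,0.09,0.085],"yaw":0},
    {"dp":[-0.016,0.125,0.085],"yaw":0},
    {"dp":[-0.02,0.16,0.085],"yaw":0},
    {"dp":[-0.025,0.195,0.085],"yaw":0},
    {"dp":[-0.029,0.23,0.085],"yaw":0},
    {"dp":[-0.033,0.265,0.085],"yaw":0},
    {"dp":[-0.038,0.295,0.085],"yaw":0},
    {"dp":[-0.04,0.315,0.085],"yaw":0},
    {"dp":[-0.041,0.324,0.085],"yaw":0},
    {"dp":[-0.041,0.324,0.085],"yaw":0},
  ],
  grip=1,
)

```text
time_s: 7.85
tcp_pos: [0.4982, 0.2474, 0.3825]
eef_rot: [179.9, 0.2, 18.8]
contact_force: [0.1, -0.3, -1.1]
gripper_width: 0.0009
gripper_force: 0.0
```

Emit:
apply_moves(
  targets=[
    {"dp":[0,0,-0.01],"yaw":0},
    {"dp":[0,0,-0.03],"yaw":0},
    {"dp":[0,0,-0.05],"yaw":0},
    {"dp":[0,0,-0.065],"yaw":0},
    {"dp":[0,0,-0.073],"yaw":0},
    {"dp":[0,0,-0.073],"yaw":0},
  ],
)

```text
time_s: 8.35
tcp_pos: [0.498, 0.2441, 0.309]
eef_rot: [179.9, 0.2, 18.6]
contact_force: [-0.4, 0.0, -0.0]
gripper_width: 0.0006
gripper_force: 0.0
```

```bash
python3 - <<'E'
from h import *; from plant import get_state
s=get_state(); p=s['tcp_pos']; print(p,s['gripper_width'],s['joints'].round(1))
a=np.deg2rad(18.66); ey=np.array([-np.sin(a),np.cos(a)]); B=np.array([.5771,.0139])
# (corner y, z)
P=[(y,.290) for y in np.linspace(.200,.116,8)]
for th in list(np.linspace(1.5,.25,26))+[.2,.15,.1,.06,.03,.01,0]:
    rho=min(.215,.208+.007*(1.57-th)/.3); P.append((.112-rho*np.cos(th)+.004*np.sin(th), .082+rho*np.sin(th)+.004*np.cos(th)))
for y,z in P: 
    w=B+(y+.021)*ey; print(np.round([w[0]-p[0],w[1]-p[1],z+.022-p[2]],3).tolist(),round(z,3))
E
```

```text
[0.49804812 0.24408762 0.30900996] 0.000603456887459631 [ 46.3   7.4  -9.   -0.  -73.9  62.3]
[0.008, -0.021, 0.003] 0.29
[0.012, -0.032, 0.003] 0.29
[0.016, -0.044, 0.003] 0.29
[0.02, -0.055, 0.003] 0.29
[0.024, -0.066, 0.003] 0.29
[0.028, -0.078, 0.003] 0.29
[0.031, -0.089, 0.003] 0.29
[0.035, -0.1, 0.003] 0.29
[0.04, -0.114, 0.004] 0.291
[0.043, -0.124, 0.005] 0.292
[0.047, -0.135, 0.005] 0.292
[0.05, -0.145, 0.004] 0.291
[0.054, -0.155, 0.003] 0.29
[0.057, -0.165, 0.0] 0.287
[0.06, -0.174, -0.003] 0.284
[0.063, -0.184, -0.007] 0.28
[0.067, -0.193, -0.012] 0.275
[0.07, -0.202, -0.017] 0.27
[0.073, -0.211, -0.022] 0.265
[0.075, -0.22, -0.028] 0.259
[0.078, -0.228, -0.034] 0.253
[0.081, -0.236, -0.041] 0.246
[0.084, -0.243, -0.048] 0.239
[0.086, -0.251, -0.056] 0.231
[0.088, -0.258, -0.063] 0.224
[0.09, -0.264, -0.072] 0.215
[0.093, -0.27, -0.08] 0.207
[0.094, -0.276, -0.089] 0.198
[0.096, -0.281, -0.098] 0.189
[0.098, -0.286, -0.108] 0.179
[0.099, -0.29, -0.118] 0.169
[0.101, -0.294, -0.128] 0.159
[0.102, -0.298, -0.138] 0.149
[0.103, -0.301, -0.148] 0.139
[0.104, -0.303, -0.158] 0.129
[0.104, -0.305, -0.169] 0.118
[0.105, -0.306, -0.18] 0.107
[0.105, -0.307, -0.188] 0.099
[0.105, -0.308, -0.195] 0.092
[0.105, -0.308, -0.199] 0.088
[0.105, -0.308, -0.201] 0.086
```

Emit:
apply_moves(
  targets=[
    {"dp":[0.008,-0.021,0.001],"yaw":0},
    {"dp":[0.012,-0.032,0.001],"yaw":0},
    {"dp":[0.016,-0.044,0.001],"yaw":0},
    {"dp":[0.02,-0.055,0.001],"yaw":0},
    {"dp":[0.024,-0.066,0.001],"yaw":0},
    {"dp":[0.028,-0.078,0.001],"yaw":0},
    {"dp":[0.031,-0.089,0.001],"yaw":0},
    {"dp":[0.035,-0.1,0.002],"yaw":0},
    {"dp":[0.04,-0.114,0.003],"yaw":0},
    {"dp":[0.043,-0.124,0.003],"yaw":0},
  ],
)

```text
time_s: 9.18
tcp_pos: [0.542, 0.1206, 0.3144]
eef_rot: [-180.0, 0.0, 18.7]
contact_force: [1.1, 4.5, -0.2]
gripper_width: 0.0002
gripper_force: 1.7
```

```bash
cat > lid.py <<'E'
from h import *; from plant import cams,get_state
s=get_state(); print(s['tcp_pos'].round(4),s['contact_force'].round(1),s['moment'].round(2))
c=cams.capture("side"); cv2.imwrite('pics/s_lid.png',c['image'][:,:,::-1])
W=pts(c); o=np.array([.5155,-.0069]); a=np.deg2rad(18.66); F=(W[...,:2]-o)@np.array([[np.cos(a),-np.sin(a)],[np.sin(a),np.cos(a)]])
y=.112-F[...,1]; z=W[...,2]-.082; rr=np.hypot(y,z); th=np.arctan2(z,y)
k=(rr>.1)&(rr<.245)&(F[...,0]<.02)&(F[...,0]>-.084)&(W[...,2]>.075); print(k.sum(),np.histogram(th[k],bins=np.arange(-.1,2.1,.1)))
E
python3 lid.py
```

```text
[0.542  0.1206 0.3144] [ 1.1  4.5 -0.2] [ 1.44 -0.11  0.05]
343 (array([127,  20, 113,   0,   0,   0,   0,   0,   0,   0,   0,   0,   0,
         0,   0,   1,  82,   0,   0,   0,   0]), array([-0.1,  0. ,  0.1,  0.2,  0.3,  0.4,  0.5,  0.6,  0.7,  0.8,  0.9,
        1. ,  1.1,  1.2,  1.3,  1.4,  1.5,  1.6,  1.7,  1.8,  1.9,  2. ]))
```

Emit:
apply_moves(
  targets=[
    {"dp":[0.004,-0.011,0],"yaw":0},
    {"dp":[0.007,-0.021,-0.001],"yaw":0},
    {"dp":[0.011,-0.031,-0.002],"yaw":0},
    {"dp":[0.014,-0.041,-0.005],"yaw":0},
    {"dp":[0.017,-0.05,-0.008],"yaw":0},
    {"dp":[0.02,-0.06,-0.012],"yaw":0},
    {"dp":[0.024,-0.069,-0.017],"yaw":0},
    {"dp":[0.027,-0.078,-0.022],"yaw":0},
    {"dp":[0.03,-0.087,-0.027],"yaw":0},
    {"dp":[0.032,-0.096,-0.033],"yaw":0},
    {"dp":[0.035,-0.104,-0.039],"yaw":0},
    {"dp":[0.038,-0.112,-0.046],"yaw":0},
    {"dp":[0.041,-0.119,-0.053],"yaw":0},
    {"dp":[0.043,-0.127,-0.061],"yaw":0},
    {"dp":[0.045,-0.134,-0.068],"yaw":0},
  ],
)

```text
time_s: 10.48
tcp_pos: [0.587, -0.0129, 0.2455]
eef_rot: [-180.0, 0.0, 18.7]
contact_force: [0.2, 2.5, 0.1]
gripper_width: 0.0004
gripper_force: 0.8
```

Emit:
apply_moves(
  targets=[
    {"dp":[0.002,-0.006,-0.009],"yaw":0},
    {"dp":[0.005,-0.012,-0.017],"yaw":0},
    {"dp":[0.006,-0.018,-0.026],"yaw":0},
    {"dp":[0.008,-0.023,-0.035],"yaw":0},
    {"dp":[0.01,-0.028,-0.045],"yaw":0},
    {"dp":[0.011,-0.032,-0.055],"yaw":0},
    {"dp":[0.013,-0.036,-0.065],"yaw":0},
    {"dp":[0.014,-0.04,-0.075],"yaw":0},
    {"dp":[0.015,-0.043,-0.085],"yaw":0},
  ],
)

```text
time_s: 11.23
tcp_pos: [0.6017, -0.0555, 0.1603]
eef_rot: [-180.0, 0.0, 18.7]
contact_force: [-0.7, 0.9, 1.3]
gripper_width: 0.0008
gripper_force: 0.6
```

```bash
python3 lid.py
```

```text
[ 0.6017 -0.0555  0.1603] [-0.7  0.9  1.3] [ 0.27  0.2  -0.02]
508 (array([  0,   0,  65, 315, 128,   0,   0,   0,   0,   0,   0,   0,   0,
         0,   0,   0,   0,   0,   0,   0,   0]), array([-0.1,  0. ,  0.1,  0.2,  0.3,  0.4,  0.5,  0.6,  0.7,  0.8,  0.9,
        1. ,  1.1,  1.2,  1.3,  1.4,  1.5,  1.6,  1.7,  1.8,  1.9,  2. ]))
```

View pics/s_lid.png

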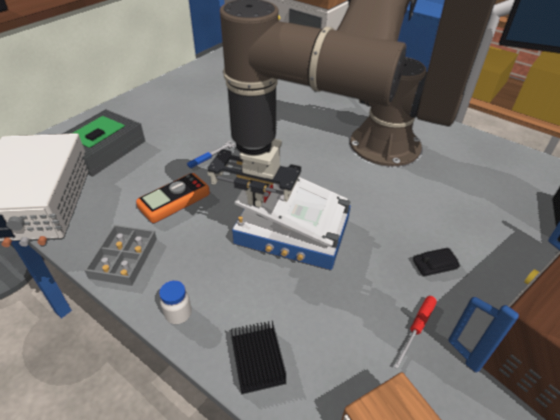

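The side view shows the lid following the finger, nearly down at (300,205). I carry on down gently.

Emit:
apply_moves(
  targets=[
    {"dp":[0.001,-0.002,-0.008],"yaw":0},
    {"dp":[0.001,-0.004,-0.016],"yaw":0},
    {"dp":[0.002,-0.005,-0.024],"yaw":0},
    {"dp":[0.002,-0.006,-0.032],"yaw":0},
    {"dp":[0.002,-0.006,-0.038],"yaw":0},
    {"dp":[0.002,-0.007,-0.043],"yaw":0},
    {"dp":[0.002,-0.007,-0.046],"yaw":0},
  ],
)

```text
time_s: 11.87
tcp_pos: [0.6035, -0.0623, 0.1148]
eef_rot: [-180.0, 0.0, 18.7]
contact_force: [-0.7, -1.2, 0.6]
gripper_width: 0.0006
gripper_force: 0.5
```

Emit:
apply_moves(
  targets=[
    {"dp":[0,0,-0.002],"yaw":0},
    {"dp":[0,0,-0.003],"yaw":0},
    {"dp":[0,0,-0.003],"yaw":0},
  ],
)

```text
time_s: 12.12
tcp_pos: [0.6037, -0.0622, 0.1126]
eef_rot: [180.0, 0.0, 18.7]
contact_force: [-0.5, -0.1, 0.1]
gripper_width: -0.0
gripper_force: 0.0
```

Emit:
apply_moves(
  targets=[
    {"dp":[0,0,-0.001],"yaw":0},
    {"dp":[0,0,-0.002],"yaw":0},
    {"dp":[0,0,-0.003],"yaw":0},
    {"dp":[0,0,-0.003],"yaw":0},
  ],
)

```text
time_s: 12.45
tcp_pos: [0.6038, -0.0622, 0.1106]
eef_rot: [180.0, -0.0, 18.7]
contact_force: [-2.2, -0.8, 6.0]
gripper_width: 0.0004
gripper_force: 3.2
```

Emit:
apply_moves(
  targets=[
    {"dp":[0,0,0.015],"yaw":0},
    {"dp":[0,0,0.045],"yaw":0},
    {"dp":[-0.015,-0.004,0.08],"yaw":0},
    {"dp":[-0.035,-0.008,0.115],"yaw":0},
    {"dp":[-0.05,-0.012,0.15],"yaw":0},
    {"dp":[-0.06,-0.015,0.175],"yaw":0},
    {"dp":[-0.064,-0.016,0.188],"yaw":0},
    {"dp":[-0.064,-0.016,0.19],"yaw":0},
    {"dp":[-0.064,-0.016,0.19],"yaw":0},
  ],
  grip=-1,
)

```text
time_s: 13.2
tcp_pos: [0.5399, -0.078, 0.3007]
eef_rot: [180.0, -0.2, 18.7]
contact_force: [-0.3, 0.5, -0.3]
gripper_width: 0.0548
gripper_force: 0.0
```

```bash
python3 look.py w3; python3 - <<'E'
from h import *; from plant import get_state,cams
s=get_state(); c=cams.capture("wrist");R,t=wristRt(c,s); W=pts(c,R,t)
o=np.array([.5155,-.0069]); a=np.deg2rad(18.66); F=(W[...,:2]-o)@np.array([[np.cos(a),-np.sin(a)],[np.sin(a),np.cos(a)]])
k=(abs(F[...,0])>.055)&(abs(F[...,0])<.084)&(W[...,2]>.08)&(W[...,2]<.11)&(F[...,1]<.1)&(F[...,1]>-.128)
p=np.polyfit(F[...,1][k],W[...,2][k],1); print(k.sum(),p)
E
```

```text
{'time_s': np.float64(13.2), 'tcp_pos': array([ 0.5399, -0.078 ,  0.3007]), 'eef_rot': array([ 1.799967e+02, -1.602000e-01,  1.868210e+01]), 'joints': array([ 1.23511e+01,  6.46500e+00, -1.10897e+01, -1.51000e-02,
       -7.22857e+01,  9.63356e+01]), 'contact_force': array([-0.27  ,  0.4804, -0.3444]), 'moment': array([-0.0913,  0.1447,  0.0201]), 'gripper_width': np.float64(0.0548)}
bar n 578 z 0.11136572653397517 ((563.5852661132812, -68.96495056152344), (37.830955505371094, 11.534160614013672), 18.732158660888672) px [273 144  14  44 578]
plane 0.06 2662 0.059072842288909404 ((600.6939697265625, 22.614501953125), (8.60644817352295, 258.6397705078125), 18.685958862304688) [[555.0, 144.0], [638.0, -101.0], [646.0, -99.0], [563.0, 146.0]]
plane 0.086 38436 0.08689295826596757 ((514.6357421875, -6.6493682861328125), (169.69619750976562, 256.08935546875), 18.669954299926758) [[393.0, 87.0], [475.0, -155.0], [636.0, -101.0], [554.0, 142.0]]
barray ((540.1792602539062, -76.49807739257812), (87.43277740478516, 12.282095909118652), 18.878604888916016)
12810 [-0.01866269  0.08731981]
```

View pics/w3.png

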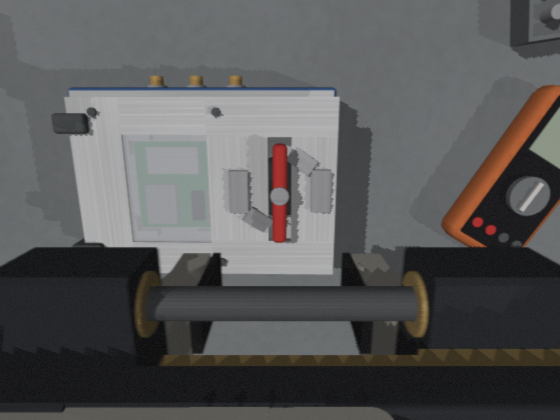

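The picture shows the lid down at a measured 0.0187 rad, with the bar standing through the slot at (280,143)-(280,242). Now I grip it and turn clockwise.

Emit:
apply_moves(
  targets=[
    {"dp":[-0.0003,0,-0.02],"yaw":0},
    {"dp":[-0.0003,0,-0.05],"yaw":0},
    {"dp":[-0.0003,0,-0.08],"yaw":0},
    {"dp":[-0.0003,0,-0.11],"yaw":0},
    {"dp":[-0.0003,0,-0.14],"yaw":0},
    {"dp":[-0.0003,0,-0.165],"yaw":0},
    {"dp":[-0.0003,0,-0.176],"yaw":0},
    {"dp":[-0.0003,0,-0.18],"yaw":0},
    {"dp":[-0.0003,0,-0.18],"yaw":0},
    {"dp":[-0.0003,0,-0.18],"yaw":0},
  ],
  grip=-1,
)

```text
time_s: 14.13
tcp_pos: [0.5394, -0.0782, 0.1188]
eef_rot: [-180.0, 0.1, 18.7]
contact_force: [-0.5, 1.1, -0.0]
gripper_width: 0.0874
gripper_force: 0.0
```

Emit:
apply_moves(
  targets=[
    {"dp":[0,0,0],"yaw":0},
    {"dp":[0,0,0],"yaw":0},
    {"dp":[0,0,0],"yaw":0},
    {"dp":[0,0,0],"yaw":0},
    {"dp":[0,0,0],"yaw":0},
    {"dp":[0,0,0],"yaw":0},
    {"dp":[0,0,0],"yaw":0},
    {"dp":[0,0,0],"yaw":0},
    {"dp":[0,0,0],"yaw":0},
    {"dp":[0,0,0],"yaw":0},
    {"dp":[0,0,0],"yaw":0},
    {"dp":[0,0,0],"yaw":0},
    {"dp":[0,0,0],"yaw":0},
    {"dp":[0,0,0],"yaw":0},
    {"dp":[0,0,0],"yaw":0},
    {"dp":[0,0,0],"yaw":0},
    {"dp":[0,0,0],"yaw":0},
  ],
  grip=1,
  squeeze=60,
)

```text
time_s: 15.55
tcp_pos: [0.5392, -0.0775, 0.1196]
eef_rot: [-179.9, -0.0, 18.7]
contact_force: [-1.9, 5.1, 2.8]
gripper_width: 0.0127
gripper_force: 60.0
```

```bash
cat > st.py <<'E'
from plant import get_state
s=get_state(); print(s['time_s'],s['tcp_pos'].round(4),'yaw',s['eef_rot'][2].round(2),'M',s['moment'].round(3),'F',s['contact_force'].round(1),'j6',s['joint_torque'][5].round(3),s['joints'][5].round(2),s['gripper_force'])
E
python3 st.py
```

```text
15.55 [ 0.5392 -0.0775  0.1196] yaw 18.68 M [ 1.722  0.987 -0.014] F [-1.9  5.1  2.8] j6 0.025 96.33 59.971253871917725
```

Emit:
apply_moves(
  targets=[
    {"dp":[0,0,0],"yaw":-2},
    {"dp":[0,0,0],"yaw":-5},
    {"dp":[0,0,0],"yaw":-8},
    {"dp":[0,0,0],"yaw":-11},
    {"dp":[0,0,0],"yaw":-14},
    {"dp":[0,0,0],"yaw":-17},
    {"dp":[0,0,0],"yaw":-20},
    {"dp":[0,0,0],"yaw":-20},
  ],
)

```text
time_s: 16.22
tcp_pos: [0.5391, -0.0775, 0.1196]
eef_rot: [-180.0, 0.0, -1.5]
contact_force: [-2.4, 4.1, 1.9]
gripper_width: 0.0127
gripper_force: 60.0
```

```bash
python3 st.py
```

```text
16.2167 [ 0.5391 -0.0775  0.1196] yaw -1.5 M [1.651 1.052 0.061] F [-2.4  4.1  1.9] j6 -0.934 76.14 59.97143626213074
```

Emit:
apply_moves(
  targets=[
    {"dp":[0,0,0],"yaw":-3},
    {"dp":[0,0,0],"yaw":-6},
    {"dp":[0,0,0],"yaw":-9},
    {"dp":[0,0,0],"yaw":-12},
    {"dp":[0,0,0],"yaw":-15},
    {"dp":[0,0,0],"yaw":-18},
    {"dp":[0,0,0],"yaw":-21},
    {"dp":[0,0,0],"yaw":-24},
    {"dp":[0,0,0],"yaw":-27},
    {"dp":[0,0,0],"yaw":-30},
    {"dp":[0,0,0],"yaw":-30},
  ],
)

```text
time_s: 17.13
tcp_pos: [0.5387, -0.0776, 0.1197]
eef_rot: [180.0, 0.1, -31.5]
contact_force: [-3.8, 4.4, 4.3]
gripper_width: 0.0123
gripper_force: 60.0
```

```bash
python3 st.py
```

```text
17.1333 [ 0.5387 -0.0776  0.1197] yaw -31.49 M [ 1.812  1.788 -0.042] F [-3.8  4.4  4.3] j6 -0.782 46.15 59.9822062253952
```

```bash
python3 look.py w4 | grep -v plane; python3 st.py
```

```text
{'time_s': np.float64(17.1333), 'tcp_pos': array([ 0.5387, -0.0776,  0.1197]), 'eef_rot': array([ 1.799947e+02,  7.490000e-02, -3.148730e+01]), 'joints': array([ 12.4087,  15.3399, -25.4845,  -0.0635, -49.2333,  46.1455]), 'contact_force': array([-3.8453,  4.4279,  4.2807]), 'moment': array([ 1.8121,  1.7879, -0.0418]), 'gripper_width': np.float64(0.0123)}
bar n 2710 z 0.11149607125029827 ((560.5921630859375, -90.64048767089844), (12.229936599731445, 39.29473876953125), 59.09489440917969) px [ 265  177   31   97 2710]
barray ((562.5718994140625, -91.84175872802734), (11.937478065490723, 38.337886810302734), 59.07828140258789)
17.1833 [ 0.5387 -0.0776  0.1197] yaw -31.37 M [ 1.962  1.65  -0.061] F [-4.   5.7  5.2] j6 -0.321 46.27 59.97932553291321
```

View pics/w4.png

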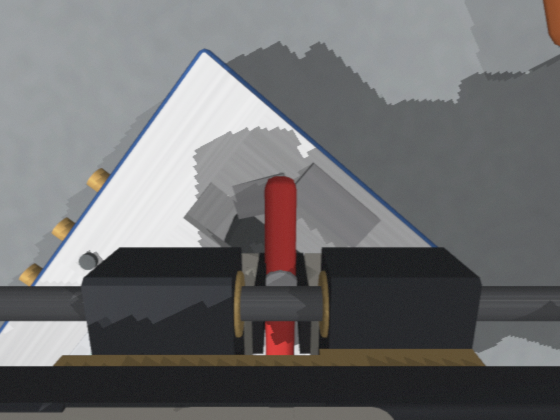

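The picture shows the bar still square in the fingers (280,180-350), so it is following without slip. I go on in small steps.

Emit:
apply_moves(
  targets=[
    {"dp":[0,0,0],"yaw":-1},
    {"dp":[0,0,0],"yaw":-2},
    {"dp":[0,0,0],"yaw":-3},
    {"dp":[0,0,0],"yaw":-3},
  ],
)

```text
time_s: 17.52
tcp_pos: [0.5388, -0.0774, 0.1197]
eef_rot: [-180.0, 0.1, -34.3]
contact_force: [-3.8, 5.2, 5.1]
gripper_width: 0.0127
gripper_force: 60.0
```

```bash
python3 st.py
```

```text
17.5167 [ 0.5388 -0.0774  0.1197] yaw -34.35 M [1.959 1.569 0.175] F [-3.8  5.2  5.1] j6 -0.475 43.28 60.0037157535553
```

Emit:
apply_moves(
  targets=[
    {"dp":[0,0,0],"yaw":-1},
    {"dp":[0,0,0],"yaw":-2},
    {"dp":[0,0,0],"yaw":-3},
    {"dp":[0,0,0],"yaw":-3},
  ],
)

```text
time_s: 17.85
tcp_pos: [0.5389, -0.0774, 0.1197]
eef_rot: [-180.0, 0.1, -37.3]
contact_force: [-3.8, 4.8, 4.5]
gripper_width: 0.0126
gripper_force: 60.0
```

```bash
python3 st.py
```

```text
17.85 [ 0.5389 -0.0774  0.1197] yaw -37.35 M [1.993 1.6   0.127] F [-3.8  4.8  4.5] j6 -0.479 40.28 60.00651240348816
```

Emit:
apply_moves(
  targets=[
    {"dp":[0,0,0],"yaw":-1},
    {"dp":[0,0,0],"yaw":-2},
    {"dp":[0,0,0],"yaw":-3},
    {"dp":[0,0,0],"yaw":-3},
  ],
)

```text
time_s: 18.18
tcp_pos: [0.5389, -0.0774, 0.1197]
eef_rot: [-180.0, 0.1, -40.3]
contact_force: [-3.8, 5.5, 5.2]
gripper_width: 0.0125
gripper_force: 60.0
```

```bash
python3 st.py
```

```text
18.1833 [ 0.5389 -0.0774  0.1197] yaw -40.35 M [1.934 1.642 0.123] F [-3.8  5.5  5.2] j6 -0.44 37.28 59.996176958084106
```

Emit:
apply_moves(
  targets=[
    {"dp":[0,0,0],"yaw":-1},
    {"dp":[0,0,0],"yaw":-2},
    {"dp":[0,0,0],"yaw":-3},
    {"dp":[0,0,0],"yaw":-3},
  ],
)

```text
time_s: 18.52
tcp_pos: [0.5388, -0.0774, 0.1197]
eef_rot: [180.0, 0.1, -43.4]
contact_force: [-4.9, 5.3, 6.1]
gripper_width: 0.0127
gripper_force: 60.0
```

```bash
python3 st.py
```

```text
18.5167 [ 0.5388 -0.0774  0.1197] yaw -43.36 M [2.05  1.72  0.149] F [-4.9  5.3  6.1] j6 -0.406 34.28 59.98791217803955
```

Emit:
apply_moves(
  targets=[
    {"dp":[0,0,0],"yaw":-1},
    {"dp":[0,0,0],"yaw":-2},
    {"dp":[0,0,0],"yaw":-3},
    {"dp":[0,0,0],"yaw":-3},
  ],
)

```text
time_s: 18.85
tcp_pos: [0.5388, -0.0774, 0.1197]
eef_rot: [180.0, 0.1, -46.4]
contact_force: [-4.3, 6.1, 5.4]
gripper_width: 0.0124
gripper_force: 60.0
```

```bash
python3 st.py
```

```text
18.85 [ 0.5388 -0.0774  0.1197] yaw -46.35 M [2.073 1.754 0.12 ] F [-4.3  6.1  5.4] j6 -0.444 31.28 59.99763607978821
```

Emit:
apply_moves(
  targets=[
    {"dp":[0,0,0],"yaw":-1},
    {"dp":[0,0,0],"yaw":-2},
    {"dp":[0,0,0],"yaw":-3},
    {"dp":[0,0,0],"yaw":-3},
  ],
)

```text
time_s: 19.18
tcp_pos: [0.5388, -0.0774, 0.1197]
eef_rot: [180.0, 0.1, -49.3]
contact_force: [-4.3, 5.8, 5.3]
gripper_width: 0.0125
gripper_force: 60.0
```

```bash
python3 st.py
```

```text
19.1833 [ 0.5388 -0.0774  0.1197] yaw -49.34 M [2.185 1.769 0.188] F [-4.3  5.8  5.3] j6 -0.519 28.29 60.02191364765167
```

Mz is starting to rise, so I use smaller steps.

Emit:
apply_moves(
  targets=[
    {"dp":[0,0,0],"yaw":-0.7},
    {"dp":[0,0,0],"yaw":-1.5},
    {"dp":[0,0,0],"yaw":-1.5},
  ],
)

```text
time_s: 19.43
tcp_pos: [0.5388, -0.0774, 0.1197]
eef_rot: [180.0, 0.1, -50.8]
contact_force: [-4.7, 5.7, 4.8]
gripper_width: 0.0126
gripper_force: 60.1
```

```bash
python3 st.py
```

```text
19.4333 [ 0.5388 -0.0774  0.1197] yaw -50.82 M [2.23  1.727 0.281] F [-4.7  5.7  4.8] j6 -0.533 26.81 60.06288528442383
```

Emit:
apply_moves(
  targets=[
    {"dp":[0,0,0],"yaw":-0.7},
    {"dp":[0,0,0],"yaw":-1.5},
    {"dp":[0,0,0],"yaw":-1.5},
  ],
)

```text
time_s: 19.68
tcp_pos: [0.5389, -0.0773, 0.1197]
eef_rot: [180.0, 0.1, -52.3]
contact_force: [-4.8, 6.7, 4.9]
gripper_width: 0.0125
gripper_force: 60.1
```

```bash
python3 st.py
```

```text
19.6833 [ 0.5389 -0.0773  0.1197] yaw -52.31 M [2.361 1.732 0.398] F [-4.8  6.7  4.9] j6 -0.613 25.31 60.11387050151825
```

Torque climbs at the stop; the click is near.

Emit:
apply_moves(
  targets=[
    {"dp":[0,0,0],"yaw":-0.6},
    {"dp":[0,0,0],"yaw":-1.2},
    {"dp":[0,0,0],"yaw":-1.2},
  ],
)

```text
time_s: 19.93
tcp_pos: [0.5389, -0.0773, 0.1197]
eef_rot: [180.0, 0.1, -53.5]
contact_force: [-5.5, 7.7, 4.5]
gripper_width: 0.0123
gripper_force: 60.2
```

```bash
python3 st.py
```

```text
19.9333 [ 0.5389 -0.0773  0.1197] yaw -53.5 M [2.367 1.746 0.507] F [-5.5  7.7  4.5] j6 -0.66 24.13 60.188650488853455
```

Emit:
apply_moves(
  targets=[
    {"dp":[0,0,0],"yaw":-0.5},
    {"dp":[0,0,0],"yaw":-0.8},
    {"dp":[0,0,0],"yaw":-0.8},
  ],
)

```text
time_s: 20.18
tcp_pos: [0.5389, -0.0773, 0.1197]
eef_rot: [180.0, 0.1, -54.3]
contact_force: [-4.1, 7.2, 5.3]
gripper_width: 0.0124
gripper_force: 60.2
```

```bash
python3 st.py
```

```text
20.1833 [ 0.5389 -0.0773  0.1197] yaw -54.27 M [2.417 1.772 0.492] F [-4.1  7.2  5.3] j6 -0.54 23.35 60.16278684139252
```

Emit:
apply_moves(
  targets=[
    {"dp":[0,0,0],"yaw":-0.5},
    {"dp":[0,0,0],"yaw":-0.8},
    {"dp":[0,0,0],"yaw":-0.8},
  ],
)

```text
time_s: 20.43
tcp_pos: [0.5389, -0.0772, 0.1197]
eef_rot: [180.0, 0.1, -55.1]
contact_force: [-4.3, 7.1, 5.7]
gripper_width: 0.0126
gripper_force: 60.2
```

```bash
python3 st.py
```

```text
20.4333 [ 0.5389 -0.0772  0.1197] yaw -55.07 M [2.499 1.76  0.459] F [-4.3  7.1  5.7] j6 -0.564 22.55 60.178393721580505
```

Emit:
apply_moves(
  targets=[
    {"dp":[0,0,0],"yaw":-0.6},
    {"dp":[0,0,0],"yaw":-1},
    {"dp":[0,0,0],"yaw":-1},
  ],
)

```text
time_s: 20.68
tcp_pos: [0.5389, -0.0772, 0.1197]
eef_rot: [180.0, 0.1, -56.1]
contact_force: [-3.8, 7.4, 4.9]
gripper_width: 0.0122
gripper_force: 60.2
```

```bash
python3 st.py;  python3 look.py w5 | grep bar
```

```text
20.6833 [ 0.5389 -0.0772  0.1197] yaw -56.07 M [2.484 1.761 0.518] F [-3.8  7.4  4.9] j6 -0.667 21.55 60.24212300777435
bar n 2721 z 0.11145501016896907 ((553.2332153320312, -98.02925109863281), (12.582509994506836, 39.871578216552734), 34.89595413208008) px [ 264  177   33   97 2721]
barray ((554.6729125976562, -100.1175537109375), (12.301427841186523, 38.40414047241211), 34.85940170288086)
```

Emit:
apply_moves(
  targets=[
    {"dp":[0,0,0],"yaw":-0.6},
    {"dp":[0,0,0],"yaw":-1},
    {"dp":[0,0,0],"yaw":-1},
  ],
)

```text
time_s: 20.98
tcp_pos: [0.5388, -0.0773, 0.1197]
eef_rot: [180.0, 0.1, -57.1]
contact_force: [-4.4, 7.4, 5.7]
gripper_width: 0.0129
gripper_force: 60.0
```

```bash
python3 st.py
```

```text
20.9833 [ 0.5388 -0.0773  0.1197] yaw -57.11 M [2.435 1.818 0.129] F [-4.4  7.4  5.7] j6 -0.239 20.52 59.999805092811584
```

Emit:
apply_moves(
  targets=[
    {"dp":[0,0,0],"yaw":-0.6},
    {"dp":[0,0,0],"yaw":-1},
    {"dp":[0,0,0],"yaw":-1},
  ],
)

```text
time_s: 21.23
tcp_pos: [0.5388, -0.0773, 0.1197]
eef_rot: [180.0, 0.1, -58.1]
contact_force: [-4.2, 7.3, 5.5]
gripper_width: 0.0122
gripper_force: 60.0
```

```bash
python3 st.py
```

```text
21.2333 [ 0.5388 -0.0773  0.1197] yaw -58.12 M [2.472 1.812 0.097] F [-4.2  7.3  5.5] j6 -0.244 19.51 59.9974000453949
```

The torque fell from 0.52 to 0.13 N m: that is the first click. I release and back off.

Emit:
apply_moves(
  targets=[
    {"dp":[0,0,0],"yaw":0},
    {"dp":[0,0,0],"yaw":0},
    {"dp":[0,0,0],"yaw":0},
    {"dp":[0,0,0],"yaw":0},
    {"dp":[0,0,0],"yaw":0},
    {"dp":[0,0,0],"yaw":0},
    {"dp":[0,0,0],"yaw":0},
    {"dp":[0,0,0],"yaw":0},
    {"dp":[0,0,0.01],"yaw":0},
    {"dp":[0,0,0.03],"yaw":0},
    {"dp":[0,0,0.06],"yaw":0},
    {"dp":[0,0,0.1],"yaw":0},
    {"dp":[0,0,0.14],"yaw":0},
    {"dp":[0,0,0.17],"yaw":0},
    {"dp":[0,0,0.18],"yaw":0},
    {"dp":[0,0,0.18],"yaw":0},
    {"dp":[0,0,0.18],"yaw":0},
  ],
  grip=-1,
)

```text
time_s: 22.65
tcp_pos: [0.5393, -0.0781, 0.3002]
eef_rot: [-179.9, -0.0, -58.1]
contact_force: [-0.7, -0.4, -0.7]
gripper_width: 0.0874
gripper_force: 0.0
```

```bash
python3 look.py w6 | grep bar; python3 - <<'E'
from h import *; from plant import get_state,cams
s=get_state(); c=cams.capture("wrist");R,t=wristRt(c,s); W=pts(c,R,t)
o=np.array([.5155,-.0069]); a=np.deg2rad(18.66); F=(W[...,:2]-o)@np.array([[np.cos(a),-np.sin(a)],[np.sin(a),np.cos(a)]])
k=(abs(F[...,0])>.055)&(abs(F[...,0])<.084)&(W[...,2]>.08)&(W[...,2]<.11)&(F[...,1]<.1)&(F[...,1]>-.128)
print(k.sum(),np.polyfit(F[...,1][k],W[...,2][k],1))
E
```

```text
bar n 557 z 0.11147864161696826 ((552.2317504882812, -98.86164855957031), (11.504310607910156, 37.764862060546875), 32.05819320678711) px [275 145  14  44 557]
barray ((539.3303833007812, -78.19950866699219), (11.413346290588379, 86.55348205566406), 31.63087272644043)
10343 [-0.00436528  0.08582587]
```

View pics/w6.png

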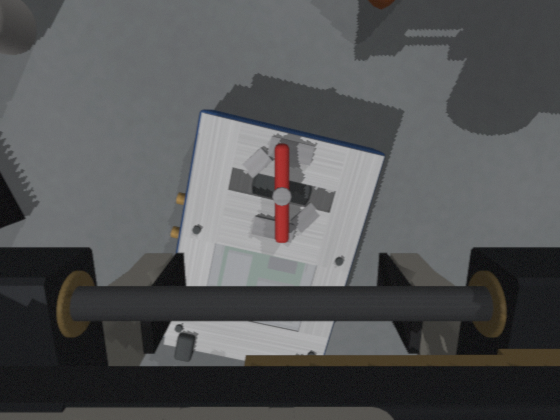

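The picture shows the bar lying on both seats across the slot at (282,145)-(282,242). The lid measures 0.0044 rad, so it is locked. The bar stayed square with the fingers, so the torque drop was the clutch click and not a slip of the grip.

```bash
python3 -c "
from plant import r
print(r.close_job())"
```

```text
the job is handed in; nothing more can be done
None
```

The lid is closed and locked (measured at 0.0044 rad), with the bar turned clockwise about 77° from the slot onto both seats and stopped at the first clutch click; the job was handed in at about 23 s, with the arm clear and none of the other items touched.

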